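# Stow the fret file in the push-latch drawer

### The arm

A 6-joint arm with a two-finger parallel gripper is mounted at the origin on the work surface. World frame = base frame: x ahead of the robot, y to its left, z up, the work surface at z = 0. Lengths are in m, angles in rad, forces in N, time in s.
With the tool pointing down it reaches from about 0.375 to 0.975 m from the base axis. Payload 3.8 kg.
Tool frame: the origin (TCP) lies on the centre line of the jaws, within the pads' length; the fingertips stand 25 mm ahead of it and the grasp point (between the pads) lies 6 mm ahead of it; z points along the fingers, y is the direction in which the jaws open and shut (so a half turn about z gives the same grasp; the last joint's range is limited). The gripper opens to 85 mm and grips with 20 to 120 N. Pads are 22 mm wide; open, the fingers measure 114 mm over their backs; the gripper's body (76 mm by 85 mm) begins 54 mm behind the grasp point. The pads swing forward as they close: fully open they stand 13 mm farther back than shut.
Start: joints at [1.26, 0.264, 1.604, -0, 1.274, -0.037], TCP at [0.183, 0.65, 0.256] pointing down, gripper open.
Joint ranges: [-2.63, 2.63], [-0.94, 2.18], [0.31, 2.57], [-1.31, 4.45], [0, 2.66], [-2.55, 2.55]. Speed limits (rad/s): [2.57, 2.57, 3.14, 3.14, 3.14, 3.14].

### API

Orientations are given as a rotation vector (axis times angle).
In Python, from workcell import bot gives the robot as it stands.
- The arm moves only by the tool servo_tool, never from a script. Its argument "moves" is a list of rows, each a list of 3 entries, a list of its own where there are three numbers: the closure in counts, from 0 (fully open) to 255 (shut), then the shift along the tool's x, y, z in m, then the turn about the tool's z in rad. A call has exactly 8 rows; each row shifts and turns the pose as measured when the row begins, along the tool's axes as they then stand; what a row does not reach is not made up. A row lasts 1/12 s, in which the tool goes at most 41.7 mm and 7.16 degrees, less where a joint would pass 70% of its speed; a pose out of reach is approached as far as the arm can. A call is refused whole if a number of a shift passes 0.0417 or a number of a turn 0.125, either way. A call with a gripper value outside its range is refused whole. The fingers move at their own pace and stop on an object; "newtons" is the grip in N (left out, the last holds). Time passes only in rows, so rows that do not move let the fingers close, or fill a call up. It gives the time, the measured TCP pose, the force and the opening at its end, in the units of the state.
- bot.read_state(): the state, without advancing time (a new reading comes with each control period).
- bot.read_camera(name): name is "side" or "top" or "wrist"; returns a dict with "pixels" (420x560x3 uint8, red, green, blue), "depth" (420x560 float32, m along the optical axis (not along the pixel's ray), 0 where there is no reading), "intrinsics" (3x3 intrinsics, pixels), "R" (3x3) and "t" (3): a world point X has camera coordinates R X + t. Camera axes: x right, y down, z forward; pixel columns grow to the right and rows downward; lengths in m; the calibration is good to about 2 mm. A picture is of the moment at which its call begins.
- bot.finish_job(): hands the job in, once; it reports no verdict.
The state is a dict: "time": time; "q": joint angles; "joint_vel": joint speeds; "joint_torque": joint torques, N m; "tool_pos": TCP position; "tcp_rot": TCP orientation; "wrist_force": force on the tool from outside, world axes, zero at the start; "torque": the same for the moment, N m; "width": opening from 0.0 (shut) to 1.0 (fully open).
Only numpy, scipy, OpenCV 4.12 (cv2) and the standard library are available. Lean on these libraries where they do the work, as an engineer would, in place of code of your own. Each camera call takes 0.05 s, during which the arm holds its last target.

### The job

Put the red-handled fret file away in the little push-latch drawer on the guitar bench: press the drawer's front in until the latch lets go and the drawer springs out, lay the file gently in it and let go, then push the drawer back in until it latches and stays shut by itself. The latch's end stop is set differently on every box, so feel for it gently, and never push or knock the drawer harder than 25 N. Leave the other things on the bench where they are.

Things in the scene. Friction and masses are not known exactly. Their poses are not given: they have to be found in the camera images.
- cabinet: Low dark wooden box, 200 deep (x) x 200 wide (y) x 70 mm high, fixed, black mat on top. Origin: centre of its underside. Its front faces its own -x (roughly to the robot); one drawer slides out along -x. Latch: from latched, pressing 6 to 21 mm in (hidden, differs per box) trips it and 1 to 2 mm deeper is a firm stop; from out, 6.5 mm or more beyond 0 relatches. Press till the stop is felt (about 12 N), either way.
- drawer (a joint): Drawer's distance out of its latched position, in m: 0 = shut and latched, +0.12 = fully out (its spring holds it there), negative = pressed in beyond latched. A spring always pushes it out: 4 N shut, 2.5 N out; damping 20 N per m/s; closing, the latch adds up to about 4 N over the last 20 mm. Push-push latch: press in beyond 0 to the firm stop, then let back, to trip or to latch.
- drawer_front (a point): Centre of the outer face of the drawer's white-painted block front, 164 wide (y) x 46 mm high (bottom edge 11, top edge 57 mm above the bench); 32 mm thick, standing 28 mm proud of the box when latched. Moves with the drawer. Its x axis points into the box (the pressing direction), z up.
- drawer_floor (a point): Centre of the drawer's inner floor, 14 mm above the bench. Moves with the drawer; same axes as drawer_front. The tray's inside is 120 (x) x 152 mm (y), walls 30 mm high above the floor, front block 43 mm; fully out, the whole tray lies clear in front of the box. The box above it clears 46 mm over the floor.
- file_center (a point): Centre (half-way up) of the fret file: a loose block 84 long (x) x 26 wide (y) x 24 mm high, red-lacquered wooden handle with two brass dots on top and an 18 mm wide steel strip 5 mm high under it, about 0.12 kg, lying on the bench. Grasp across the 26 mm width.
- sanding_block: Bystander: blue plastic block on a cork sole, 80 x 34 x 30 mm. Origin at the centre of its underside.
- glue_bottle: Bystander: white bottle with an orange cap, 52 mm diameter, 140 mm high. Origin at the centre of its underside.
- parts_jar: Bystander: glass jar with a steel lid, 64 mm diameter, 75 mm high. Origin at the centre of its underside.
- screwdriver: Bystander: screwdriver with a green handle, about 200 mm long, lying along its x. Origin at its underside.
- tape_roll: Bystander: yellow tape roll, 84 mm diameter, 24 mm high, lying flat. Origin at the centre of its underside.
- pencil_cup: Bystander: dark steel cup, 72 mm diameter, 100 mm high. Origin at the centre of its underside.

How it is judged:
On the way, in this order (a step that is already met when the one before it is completed fails the run):
1. the latch is pressed free and the drawer has sprung out (value of joint drawer above 0.1 m), for 0.2 s.
2. the file lies on the floor of the open drawer, let go (value of joint drawer above 0.08 m and contact force between the fingers and file below 0.05 N and x of file_center in the frame of drawer_floor between -0.055 and 0.055 m and y of file_center in the frame of drawer_floor between -0.07 and 0.07 m and z of file_center in the frame of drawer_floor below 0.018 m), for 0.2 s.
At the end, for the whole second after the job is handed in: The drawer is latched (within 4 mm of its latched position) and stays so untouched, with the file lying at rest inside it: its centre within 55 mm along and 70 mm across of the middle of the drawer's floor and less than 18 mm above that floor (value of joint drawer between -0.004 and 0.004 m and x of file_center in the frame of drawer_floor between -0.055 and 0.055 m and y of file_center in the frame of drawer_floor between -0.07 and 0.07 m and z of file_center in the frame of drawer_floor below 0.018 m and linear speed of file below 0.02 m/s).
It fails at once if the gripper or arm pushes on the drawer with more than 25 N (contact force between any of the arm, the fingers and drawer above 25 N).
It fails at once if the file is rammed into the drawer with more than 40 N (contact force between file and drawer above 40 N).
It fails at once if another thing on the bench is moved more than 30 mm (distance of any of sanding_block, glue_bottle, parts_jar, screwdriver, tape_roll, pencil_cup from where it was at the start of the episode above 0.03 m).
It also fails if it takes over 72 s, if anything falls off the work surface, if the arm or the gripper's body presses on something with over 40 N, if the wrist force passes 120 N, or if a joint passes its speed limit or range.

## Working session

There is one attempt and no reset: what is moved stays moved. The work goes in short steps, Python scripts to look and compute and a tool call to move; the robot and the scene stay as the last step left them, time stands still between calls to the robot, and variables do not carry over. Pictures are saved under pics/ and viewed, and the job is handed in when it is done.

Besides the shell and the picture viewer there is one more tool, called after "Request:" in YAML: its name, and indented under it one key for each argument. servo_tool: Moves the arm, as the interface text tells. Its arguments: {"type":"object","properties":{"moves":{"type":"array","items":{"type":"array"}},"newtons":{"type":"number"}},"required":["moves"]}

```bash
mkdir -p pics; ls; cat > h.py <<'E'
import numpy as np, cv2
from workcell import bot
def snap(n,f):
    c=bot.read_camera(n); cv2.imwrite('pics/'+f,c['pixels'][:,:,::-1]); 
    np.savez('pics/'+f+'.npz',**{k:np.array(v) for k,v in c.items()}); return c
def pts(c):
    K=np.array(c['intrinsics']);R=np.array(c['R']);t=np.array(c['t']);d=np.array(c['depth'])
    v,u=np.mgrid[0:d.shape[0],0:d.shape[1]]
    P=np.stack([(u-K[0,2])/K[0,0]*d,(v-K[1,2])/K[1,1]*d,d],-1)
    return (P-t)@R
E
python3 - <<'E'
from h import *
for n in('top','side','wrist'):
    c=snap(n,n+'0.png'); print(n,(-np.array(c['R']).T@c['t']).round(3))
print(bot.read_state())
E
```

```text
pics
top [0.434 0.    1.481]
side [ 0.007 -1.002  0.946]
wrist [0.109 0.671 0.372]
{'time': 0.15, 'q': array([ 1.26008478e+00,  2.64594781e-01,  1.60508361e+00,  2.83275658e-05,
        1.27368920e+00, -3.69128153e-02]), 'joint_vel': array([ 4.35805295e-04, -3.49376518e-03, -3.62122639e-03,  7.77214846e-05,
        1.10586861e-03,  6.62190551e-04]), 'joint_torque': array([ 8.98489598e-04, -5.15914071e+01, -3.67957556e+01,  9.36404967e-05,
        8.27010343e-03, -2.74017293e-05]), 'tool_pos': array([0.1823534, 0.6493519, 0.2552255]), 'tcp_rot': array([-4.28707154e-01, -3.11186615e+00,  2.73839689e-03]), 'wrist_force': array([-0.56599977,  0.49276721, -0.10329703]), 'torque': array([-0.00219748,  0.0092392 ,  0.06736537]), 'width': 1.000000633405285}
```

View pics/top0.png

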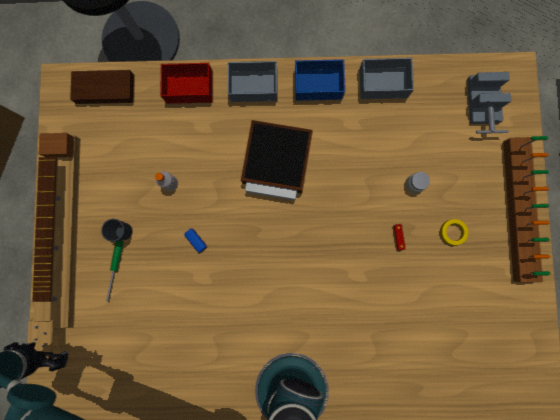

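View pics/side0.png

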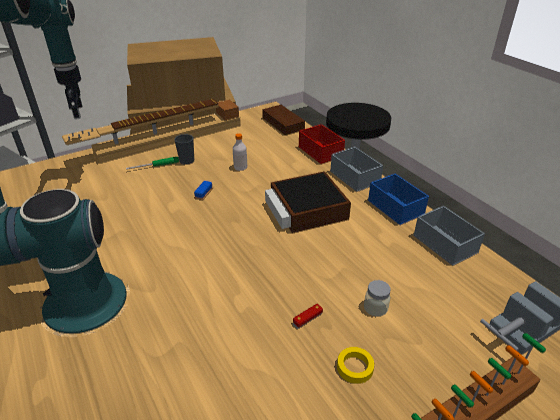

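The top view (image up is +x, left is +y) shows the cabinet near pixel (278,155), its white front near (271,191), and the red file near (399,237). The jar is at (417,184), the tape at (454,233), and the blue block at (195,241). Next I'll measure them.

```bash
cat > m.py <<'E'
from h import *
def rect(m,P,zl,zh):
    q=P[m&(P[...,2]>zl)&(P[...,2]<zh)]
    (c,s,a)=cv2.minAreaRect((q[:,:2]*1000).astype(np.float32))
    b=cv2.boxPoints((c,s,a))
    print(len(q),'c',np.round(c,1),'s',np.round(s,1),'a',round(a,1),'z',np.percentile(q[:,2],[5,50,95]).round(4),'mean',q.mean(0).round(4)); print(b.round(1).tolist())
E
python3 - <<'E'
from m import *
for n in('top','side'):
    c=dict(np.load(f'pics/{n}0.png.npz'));P=pts(c);I=c['pixels'].astype(int);r,g,b=I[...,0],I[...,1],I[...,2]
    print(n); 
    near=(np.abs(P[...,0]-.45)<.12)&(np.abs(P[...,1]+.35)<.12)
    rect((r>100)&(g<60)&(b<60)&near,P,.015,.04)
    w=(I.min(-1)>110)&(I.max(-1)-I.min(-1)<50)&(np.abs(P[...,1]-.05)<.14)&(P[...,0]>.5)&(P[...,0]<.72)
    rect(w,P,.05,.065)
    rect(w,P,.012,.05)
    rect((np.abs(P[...,1]-.05)<.18)&(P[...,0]>.5)&(P[...,0]<.88),P,.062,.085)
E
```

```text
top
158 c [ 478.5 -355.9] s [81.9 23.9] a 5.2 z [0.0178 0.0228 0.0284] mean [ 0.4795 -0.3552  0.0229]
[[436.6000061035156, -347.70001220703125], [438.70001220703125, -371.5], [520.2999877929688, -364.20001220703125], [518.2000122070312, -340.29998779296875]]
385 c [631.4  56.2] s [162.2  25.4] a 79.2 z [0.0518 0.0565 0.0611] mean [0.631  0.056  0.0564]
[[603.7000122070312, -21.0], [628.7000122070312, -25.799999237060547], [659.0999755859375, 133.5], [634.2000122070312, 138.3000030517578]]
7 c [635.   50.5] s [144.7  17.4] a 78.7 z [0.0466 0.0492 0.0499] mean [0.635  0.0509 0.0488]
[[612.2999877929688, -18.799999237060547], [629.4000244140625, -22.200000762939453], [657.7999877929688, 119.69999694824219], [640.7000122070312, 123.0999984741211]]
3863 c [731.3  36.8] s [200.3 228.3] a 79.4 z [0.0657 0.0709 0.0761] mean [0.742  0.0341 0.071 ]
[[600.7000122070312, -40.599998474121094], [825.0, -82.69999694824219], [862.0, 114.19999694824219], [637.5999755859375, 156.3000030517578]]
side
226 c [ 478.1 -358.5] s [81.4 26.5] a 5.8 z [0.0195 0.0225 0.0258] mean [ 0.4773 -0.3599  0.0226]
[[436
[... 214 characters left out ...]
586] mean [0.6308 0.0497 0.0558]
[[602.5, -23.799999237060547], [631.2999877929688, -29.299999237060547], [662.4000244140625, 131.60000610351562], [633.5999755859375, 137.1999969482422]]
1 c [665.1 145.9] s [0. 0.] a 0.0 z [0.0468 0.0468 0.0468] mean [0.6651 0.1459 0.0468]
[[665.0999755859375, 145.89999389648438], [665.0999755859375, 145.89999389648438], [665.0999755859375, 145.89999389648438], [665.0999755859375, 145.89999389648438]]
2260 c [744.2  32.8] s [210.6 203.1] a 79.0 z [0.0662 0.0704 0.0741] mean [0.7383 0.0228 0.0703]
[[624.4000244140625, -51.099998474121094], [823.7000122070312, -89.9000015258789], [863.9000244140625, 116.80000305175781], [664.5999755859375, 155.60000610351562]]
```

```bash
cat > plan.py <<'E'
import sys
from h import *
from scipy.spatial.transform import Rotation as Ro
# usage: x y z phi_deg [maxstep_mm]  -> remaining shift in tool axes, rows at max step
def plan(x,y,z,phi,step=40.):
    s=bot.read_state(); R=Ro.from_rotvec(s['tcp_rot']).as_matrix(); p=np.array(s['tool_pos'])
    ph=np.degrees(np.arctan2(R[1,0],R[0,0])); d=np.array([x,y,z])-p
    turn=-((phi-ph+180)%360-180)
    n=max(int(np.ceil(np.linalg.norm(d)*1000/step)),int(np.ceil(abs(turn)/7)),1)
    print('pos',p.round(4),'phi',ph.round(2),'tilt',np.degrees(np.arccos(-R[2,2])).round(2),'F',np.round(s['wrist_force'],2),'w',round(s['width'],3),'t',s['time'],'q6',s['q'][5].round(2))
    print('world d',d.round(4),'turn deg',turn.round(2),'n',n)
    for k in range(n):
        a=np.radians(-turn*k/n); c,si=np.cos(a),np.sin(a)
        t=R.T@(np.array([[c,-si,0],[si,c,0],[0,0,1]]).T@d)/n
        print(k,t.round(4).tolist(),round(np.radians(turn)/n,4))
if __name__=='__main__': plan(*map(float,sys.argv[1:]))
E
python3 plan.py 0.555 0.070 0.2 169.1 39
```

```text
pos [0.1824 0.6494 0.2552] phi 164.31 tilt 0.1 F [-0.57  0.49 -0.1 ] w 1.0 t 0.15 q6 -0.04
world d [ 0.3726 -0.5794 -0.0552] turn deg -4.79 n 18
0 [-0.0286, -0.0254, 0.0031] -0.0046
1 [-0.0285, -0.0255, 0.0031] -0.0046
2 [-0.0284, -0.0256, 0.0031] -0.0046
3 [-0.0283, -0.0258, 0.0031] -0.0046
4 [-0.0282, -0.0259, 0.0031] -0.0046
5 [-0.028, -0.026, 0.0031] -0.0046
6 [-0.0279, -0.0262, 0.0031] -0.0046
7 [-0.0278, -0.0263, 0.0031] -0.0046
8 [-0.0277, -0.0264, 0.0031] -0.0046
9 [-0.0275, -0.0266, 0.0031] -0.0046
10 [-0.0274, -0.0267, 0.0031] -0.0046
11 [-0.0273, -0.0268, 0.0031] -0.0046
12 [-0.0272, -0.0269, 0.0031] -0.0046
13 [-0.0271, -0.0271, 0.0031] -0.0046
14 [-0.0269, -0.0272, 0.0031] -0.0046
15 [-0.0268, -0.0273, 0.0031] -0.0046
16 [-0.0267, -0.0274, 0.0031] -0.0046
17 [-0.0265, -0.0276, 0.0031] -0.0046
```

Request:
servo_tool:
  moves:
    - [255, [-0.0286, -0.0254, 0], -0.0046]
    - [255, [-0.0285, -0.0255, 0], -0.0046]
    - [255, [-0.0284, -0.0256, 0], -0.0046]
    - [255, [-0.0283, -0.0258, 0], -0.0046]
    - [255, [-0.0282, -0.0259, 0], -0.0046]
    - [255, [-0.028, -0.026, 0], -0.0046]
    - [255, [-0.028, -0.026, 0], -0.0046]
    - [255, [-0.028, -0.026, 0], -0.0046]
  newtons: 40

```text
time: 0.82
tool_pos: [0.3488, 0.3879, 0.25]
tcp_rot: [-0.348, -3.118, 0.007]
wrist_force: [1.2, 0.5, -0.1]
width: 0.001
```

```bash
python3 plan.py 0.555 0.070 0.12 169.1 39
```

```text
pos [0.3488 0.3879 0.25  ] phi 167.26 tilt 0.34 F [ 1.24  0.54 -0.06] w 0.001 t 0.8167 q6 -0.56
world d [ 0.2062 -0.3179 -0.13  ] turn deg -1.84 n 11
0 [-0.0247, -0.024, 0.0118] -0.0029
1 [-0.0246, -0.0241, 0.0118] -0.0029
2 [-0.0246, -0.0241, 0.0118] -0.0029
3 [-0.0245, -0.0242, 0.0118] -0.0029
4 [-0.0244, -0.0243, 0.0118] -0.0029
5 [-0.0243, -0.0244, 0.0118] -0.0029
6 [-0.0243, -0.0244, 0.0118] -0.0029
7 [-0.0242, -0.0245, 0.0118] -0.0029
8 [-0.0241, -0.0246, 0.0118] -0.0029
9 [-0.0241, -0.0246, 0.0118] -0.0029
10 [-0.024, -0.0247, 0.0118] -0.0029
```

Request:
servo_tool:
  moves:
    - [255, [-0.0247, -0.024, 0.012], -0.003]
    - [255, [-0.0246, -0.0241, 0.012], -0.003]
    - [255, [-0.0246, -0.0241, 0.012], -0.003]
    - [255, [-0.0245, -0.0242, 0.012], -0.003]
    - [255, [-0.0244, -0.0243, 0.012], -0.003]
    - [255, [-0.0243, -0.0244, 0.012], -0.003]
    - [255, [-0.0243, -0.0244, 0.012], -0.003]
    - [255, [-0.024, -0.0245, 0.012], -0.003]

```text
time: 1.48
tool_pos: [0.5055, 0.1446, 0.154]
tcp_rot: [0.308, 3.123, 0.003]
wrist_force: [0.4, 0.5, -0.5]
width: -0.001
```

```bash
python3 plan.py 0.555 0.070 0.056 169.1 20
```

```text
pos [0.5055 0.1446 0.154 ] phi 168.72 tilt 0.21 F [ 0.38  0.49 -0.45] w -0.001 t 1.4833 q6 -1.14
world d [ 0.0495 -0.0746 -0.098 ] turn deg -0.38 n 7
0 [-0.009, -0.0091, 0.014] -0.0009
1 [-0.009, -0.0091, 0.014] -0.0009
2 [-0.009, -0.0091, 0.014] -0.0009
3 [-0.0089, -0.0091, 0.014] -0.0009
4 [-0.0089, -0.0091, 0.014] -0.0009
5 [-0.0089, -0.0091, 0.014] -0.0009
6 [-0.0089, -0.0092, 0.014] -0.0009
```

Request:
servo_tool:
  moves:
    - [255, [-0.009, -0.0091, 0.014], -0.001]
    - [255, [-0.009, -0.0091, 0.014], -0.001]
    - [255, [-0.009, -0.0091, 0.014], -0.001]
    - [255, [-0.009, -0.0091, 0.014], -0.001]
    - [255, [-0.009, -0.0091, 0.014], -0.001]
    - [255, [-0.009, -0.0091, 0.014], -0.001]
    - [255, [-0.009, -0.0091, 0.014], -0.001]
    - [255, [0, 0, 0], 0]

```text
time: 2.15
tool_pos: [0.5581, 0.0579, 0.048]
tcp_rot: [-0.312, -3.126, 0.001]
wrist_force: [-0.4, -0.3, -0.0]
width: 0.003
```

```bash
python3 plan.py 0.589 0.0635 0.056 169.1 20; python3 - <<'E'
from h import *
snap('wrist','w1.png');snap('side','s1.png')
E
```

```text
pos [0.5581 0.0579 0.048 ] phi 168.6 tilt 0.02 F [-0.44 -0.26 -0.02] w 0.003 t 2.15 q6 -1.31
world d [0.0309 0.0056 0.008 ] turn deg -0.5 n 2
0 [-0.0146, 0.0058, -0.004] -0.0044
1 [-0.0146, 0.0058, -0.004] -0.0044
```

View pics/w1.png

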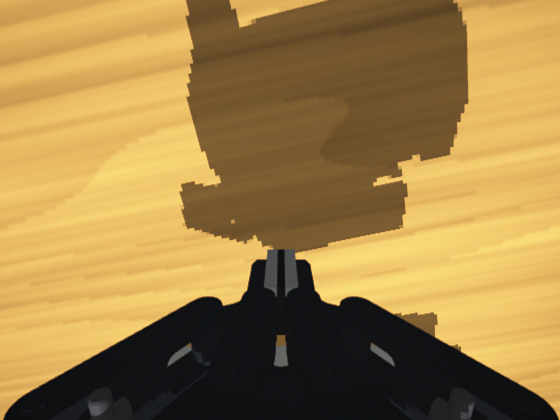

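View pics/s1.png

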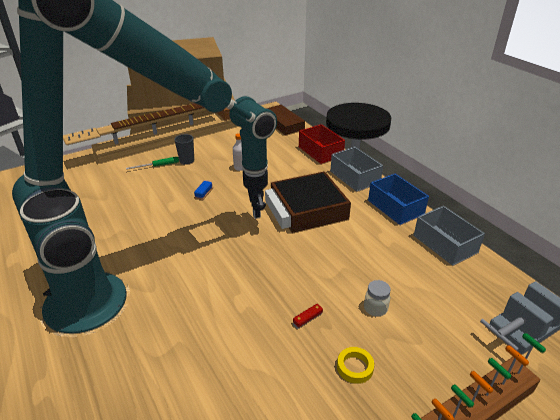

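The finger is about 50 mm in front of the white front and centred on it. I'll approach it gently.

Request:
servo_tool:
  moves:
    - [255, [-0.005, 0, -0.002], -0.002]
    - [255, [-0.005, 0, -0.001], -0.002]
    - [255, [-0.005, 0, -0.001], -0.002]
    - [255, [-0.005, 0, 0], -0.002]
    - [255, [-0.005, 0, 0], 0]
    - [255, [-0.005, 0, 0], 0]
    - [255, [-0.002, 0, 0], 0]
    - [255, [-0.001, 0, 0], 0]

```text
time: 2.92
tool_pos: [0.5969, 0.0557, 0.0602]
tcp_rot: [0.291, 3.118, 0.004]
wrist_force: [-0.4, -0.7, 0.8]
width: -0.004
```

Request:
servo_tool:
  moves:
    - [255, [-0.001, 0, 0], 0]
    - [255, [-0.001, 0, 0], 0]
    - [255, [-0.001, 0, 0], 0]
    - [255, [-0.001, 0, 0], 0]
    - [255, [-0.001, 0, 0], 0]
    - [255, [-0.001, 0, 0], 0]
    - [255, [-0.001, 0, 0], 0]
    - [255, [-0.001, 0, 0], 0]

```text
time: 3.58
tool_pos: [0.6044, 0.054, 0.0595]
tcp_rot: [0.292, 3.12, 0.004]
wrist_force: [0.2, 0.6, -0.3]
width: 0.0
```

Request:
servo_tool:
  moves:
    - [255, [-0.001, 0, 0], 0]
    - [255, [-0.001, 0, 0], 0]
    - [255, [-0.001, 0, 0], 0]
    - [255, [-0.001, 0, 0], 0]
    - [255, [-0.001, 0, 0], 0]
    - [255, [-0.001, 0, 0], 0]
    - [255, [-0.001, 0, 0], 0]
    - [255, [-0.001, 0, 0], 0]

```text
time: 4.25
tool_pos: [0.6075, 0.0533, 0.0585]
tcp_rot: [-0.292, -3.124, -0.003]
wrist_force: [-3.9, 0.7, 3.4]
width: 0.002
```

Request:
servo_tool:
  moves:
    - [255, [-0.0015, 0, -0.0003], 0]
    - [255, [-0.0015, 0, -0.0003], 0]
    - [255, [-0.0015, 0, -0.0003], 0]
    - [255, [-0.0015, 0, -0.0003], 0]
    - [255, [-0.0015, 0, 0], 0]
    - [255, [-0.0015, 0, 0], 0]
    - [255, [-0.0015, 0, 0], 0]
    - [255, [-0.0015, 0, 0], 0]

```text
time: 4.92
tool_pos: [0.6191, 0.0511, 0.0586]
tcp_rot: [-0.292, -3.121, -0.004]
wrist_force: [-4.9, 1.4, 1.5]
width: -0.003
```

Request:
servo_tool:
  moves:
    - [255, [-0.0015, 0, 0], 0]
    - [255, [-0.0015, 0, 0], 0]
    - [255, [-0.0015, 0, 0], 0]
    - [255, [-0.0015, 0, 0], 0]
    - [255, [-0.0015, 0, 0], 0]
    - [255, [-0.0015, 0, 0], 0]
    - [255, [-0.0015, 0, 0], 0]
    - [255, [-0.0015, 0, 0], 0]

```text
time: 5.58
tool_pos: [0.62, 0.0508, 0.0588]
tcp_rot: [-0.291, -3.093, -0.004]
wrist_force: [-9.4, 1.4, 6.9]
width: 0.001
```

Firm stop felt: about 9.5 N with no further travel. I'll press slightly more, then retreat faster than the drawer comes out.

Request:
servo_tool:
  moves:
    - [255, [-0.0018, 0, 0], 0]
    - [255, [-0.0018, 0, 0], 0]
    - [255, [0.036, 0, 0], 0]
    - [255, [0.036, 0, 0], 0]
    - [255, [0.036, 0, 0], 0]
    - [255, [0.036, 0, 0], 0]
    - [255, [0.03, 0, -0.01], 0]
    - [255, [0, 0, -0.02], 0]

```text
time: 6.25
tool_pos: [0.4523, 0.0817, 0.092]
tcp_rot: [-0.294, -3.098, -0.003]
wrist_force: [-1.1, 0.7, -0.9]
width: -0.0
```

```bash
python3 - <<'E'
from h import *
snap('top','t2.png');snap('side','s2.png')
E
python3 plan.py 0.478 -0.357 0.12 185.5 38
```

```text
pos [0.4619 0.0821 0.098 ] phi 169.15 tilt 0.79 F [ 0.84 -1.16  0.94] w 0.001 t 6.35 q6 -1.27
world d [ 0.0161 -0.4391  0.022 ] turn deg -16.35 n 12
0 [-0.0082, -0.0357, -0.0021] -0.0238
1 [-0.0073, -0.0359, -0.0021] -0.0238
2 [-0.0065, -0.036, -0.002] -0.0238
3 [-0.0056, -0.0362, -0.002] -0.0238
4 [-0.0048, -0.0363, -0.002] -0.0238
5 [-0.0039, -0.0364, -0.002] -0.0238
6 [-0.003, -0.0365, -0.002] -0.0238
7 [-0.0022, -0.0365, -0.002] -0.0238
8 [-0.0013, -0.0366, -0.002] -0.0238
9 [-0.0004, -0.0366, -0.002] -0.0238
10 [0.0005, -0.0366, -0.002] -0.0238
11 [0.0013, -0.0366, -0.0019] -0.0238
```

View pics/s2.png

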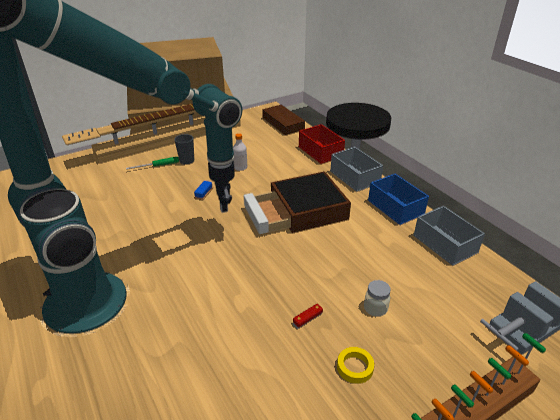

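The drawer is springing out (white front at about (257,213)). I'm heading for the file now.

Request:
servo_tool:
  moves:
    - [80, [-0.0082, -0.0357, -0.002], -0.0238]
    - [80, [-0.0073, -0.0359, -0.002], -0.0238]
    - [80, [-0.0065, -0.036, -0.002], -0.0238]
    - [80, [-0.0056, -0.0362, -0.002], -0.0238]
    - [80, [-0.0048, -0.0363, -0.002], -0.0238]
    - [80, [-0.0039, -0.0364, -0.002], -0.0238]
    - [80, [-0.003, -0.0365, -0.002], -0.0238]
    - [80, [-0.002, -0.0365, -0.002], -0.0238]

```text
time: 7.02
tool_pos: [0.4952, -0.2233, 0.119]
tcp_rot: [-0.036, 3.114, -0.006]
wrist_force: [0.3, 0.9, -0.3]
width: 0.687
```

```bash
python3 plan.py 0.478 -0.357 0.12 185.5 38
```

```text
pos [ 0.4952 -0.2233  0.119 ] phi -178.67 tilt 1.59 F [ 0.32  0.87 -0.26] w 0.687 t 7.0167 q6 -2.08
world d [-0.0172 -0.1337  0.001 ] turn deg -4.17 n 4
0 [0.0051, -0.0333, -0.0002] -0.0182
1 [0.0057, -0.0332, -0.0003] -0.0182
2 [0.0063, -0.0331, -0.0003] -0.0182
3 [0.0069, -0.033, -0.0003] -0.0182
```

Request:
servo_tool:
  moves:
    - [80, [0.005, -0.033, 0], -0.018]
    - [80, [0.006, -0.033, 0], -0.018]
    - [80, [0.006, -0.032, 0], -0.018]
    - [80, [0.006, -0.025, 0], -0.018]
    - [80, [0, 0, 0], 0]
    - [80, [0, 0, 0], 0]
    - [80, [0, 0, 0], 0]
    - [80, [0, 0, 0], 0]

```text
time: 7.68
tool_pos: [0.4886, -0.3772, 0.1216]
tcp_rot: [-0.135, 3.088, -0.046]
wrist_force: [0.0, 0.1, 0.7]
width: 0.687
```

```bash
cat > f.py <<'E'
from m import *
import sys
c=snap('wrist',sys.argv[1]);P=pts(c);I=c['pixels'].astype(int);r,g,b=I[...,0],I[...,1],I[...,2]
rect((r>80)&(g<70)&(b<70)&(r>2*g),P,.012,.04)
c=snap('top','t_'+sys.argv[1]);P=pts(c);I=c['pixels'].astype(int)
w=(I.min(-1)>110)&(I.max(-1)-I.min(-1)<50)&(np.abs(P[...,1]-.07)<.14)&(P[...,0]>.4)&(P[...,0]<.6)
rect(w,P,.05,.065)
E
python3 f.py w3.png
python3 plan.py 0.478 -0.357 0.03 185.5 38
```

```text
2115 c [ 478.1 -356.3] s [80.9 25.7] a 6.4 z [0.0207 0.0231 0.0243] mean [ 0.4863 -0.3563  0.0229]
[[436.3999938964844, -348.0], [439.29998779296875, -373.6000061035156], [519.7000122070312, -364.6000061035156], [516.9000244140625, -339.0]]
491 c [516.3  77.4] s [162.4  31. ] a 79.3 z [0.0521 0.0565 0.0612] mean [0.516  0.0772 0.0566]
[[485.8999938964844, 0.5], [516.4000244140625, -5.300000190734863], [546.7000122070312, 154.1999969482422], [516.2000122070312, 160.0]]
pos [ 0.4885 -0.3763  0.1216] phi -174.89 tilt 3.3 F [ 0.94  0.38 -0.74] w 0.686 t 7.7833 q6 -2.37
world d [-0.0105  0.0193 -0.0916] turn deg -0.39 n 3
0 [0.0044, 0.0077, 0.0301] -0.0023
1 [0.0044, 0.0077, 0.0301] -0.0023
2 [0.0044, 0.0077, 0.0301] -0.0023
```

View pics/w3.png

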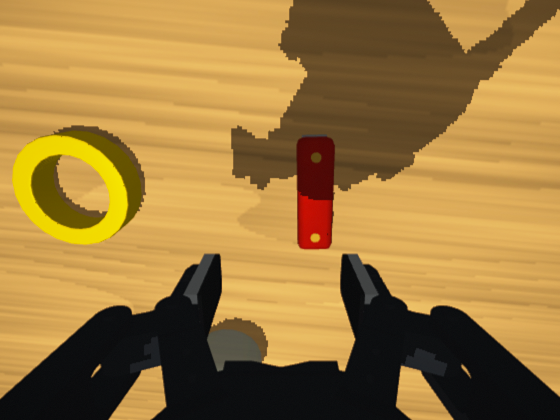

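View pics/t_w3.png

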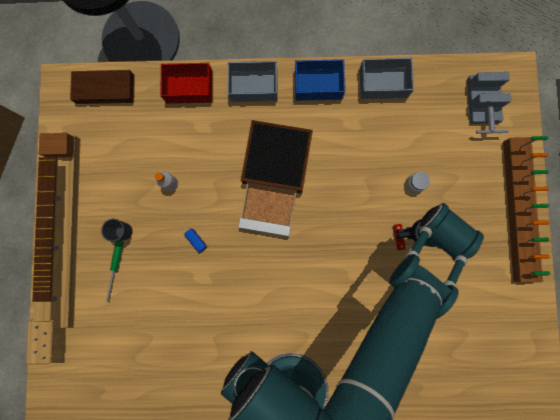

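Request:
servo_tool:
  moves:
    - [80, [0.003, 0.005, 0.004], -0.001]
    - [80, [0.003, 0.005, 0.006], 0]
    - [80, [0.003, 0.005, 0.008], 0]
    - [80, [0.002, 0.004, 0.008], 0]
    - [80, [0.002, 0.003, 0.008], 0]
    - [80, [0, 0.001, 0.008], 0]
    - [80, [0, 0, 0.004], 0]
    - [80, [0, 0, 0], 0]

```text
time: 8.45
tool_pos: [0.474, -0.3473, 0.0679]
tcp_rot: [-0.148, 3.09, -0.041]
wrist_force: [-0.7, -0.1, -0.2]
width: 0.686
```

```bash

python3 plan.py 0.478 -0.3565 0.03 185.7 10; python3 -c "
from h import *
from scipy.spatial.transform import Rotation as Ro
print(Ro.from_rotvec(bot.read_state()['tcp_rot']).as_matrix().round(3))"
```

```text
pos [ 0.474  -0.3473  0.0679] phi -174.47 tilt 3.11 F [-0.66 -0.08 -0.22] w 0.686 t 8.45 q6 -2.36
world d [ 0.004  -0.0092 -0.0379] turn deg -0.17 n 4
0 [-0.0003, -0.0021, 0.0096] -0.0007
1 [-0.0003, -0.0021, 0.0096] -0.0007
2 [-0.0003, -0.0021, 0.0096] -0.0007
3 [-0.0003, -0.0021, 0.0096] -0.0007
[[-0.994 -0.095  0.049]
 [-0.096  0.995 -0.024]
 [-0.046 -0.029 -0.999]]
```

Request:
servo_tool:
  moves:
    - [80, [0, -0.002, 0.005], 0]
    - [80, [0, -0.002, 0.006], 0]
    - [80, [0, -0.002, 0.006], 0]
    - [80, [0, -0.001, 0.006], 0]
    - [80, [0, -0.001, 0.006], 0]
    - [80, [0, 0, 0.004], 0]
    - [80, [0, 0, 0.001], 0]
    - [80, [0, 0, 0], 0]

```text
time: 9.12
tool_pos: [0.4776, -0.359, 0.0304]
tcp_rot: [-0.146, 3.09, -0.043]
wrist_force: [0.5, 0.6, -0.0]
width: 0.687
```

```bash

python3 plan.py 0.478 -0.3565 0.03 185.7 10; python3 f.py w4.png
```

```text
pos [ 0.4776 -0.359   0.0304] phi -174.54 tilt 3.19 F [ 0.47  0.58 -0.02] w 0.687 t 9.1167 q6 -2.37
world d [ 0.0004  0.0025 -0.0004] turn deg -0.24 n 1
0 [-0.0006, 0.0024, 0.0004] -0.0042
8618 c [ 477.6 -356.2] s [83.2 26. ] a 7.0 z [0.0192 0.023  0.0242] mean [ 0.471  -0.3569  0.0226]
[[434.70001220703125, -348.3999938964844], [437.8999938964844, -374.20001220703125], [520.5, -364.0], [517.2999877929688, -338.20001220703125]]
495 c [516.3  77.2] s [162.1  31.4] a 79.2 z [0.0519 0.0562 0.0614] mean [0.516  0.077  0.0564]
[[485.6000061035156, 0.6000000238418579], [516.5, -5.300000190734863], [546.9000244140625, 153.89999389648438], [516.0, 159.8000030517578]]
```

View pics/w4.png

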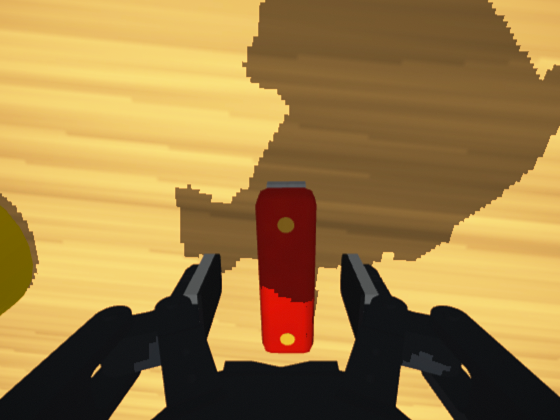

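The file (pixel (286,270)) lies centred between the open pads and aligned with them. I'll close.

Request:
servo_tool:
  moves:
    - [200, [0, 0.002, 0], 0]
    - [255, [0, 0, 0], 0]
    - [255, [0, 0, 0], 0]
    - [255, [0, 0, 0], 0]
    - [255, [0, 0, 0], 0]
    - [255, [0, 0, 0], 0]
    - [255, [0, 0, 0], 0]
    - [255, [0, 0, 0], 0]
  newtons: 40

```text
time: 9.88
tool_pos: [0.4777, -0.3565, 0.0319]
tcp_rot: [-0.147, 3.088, -0.044]
wrist_force: [0.1, -0.3, -1.3]
width: 0.286
```

Request:
servo_tool:
  moves:
    - [255, [0, 0, -0.004], 0]
    - [255, [0, 0, -0.01], 0]
    - [255, [0, 0, -0.015], 0]
    - [255, [0, 0, -0.018], 0]
    - [255, [0, 0, -0.018], 0]
    - [255, [0, 0, -0.015], 0]
    - [255, [0, 0, -0.008], 0]
    - [255, [0, 0, 0], 0]

```text
time: 10.55
tool_pos: [0.4716, -0.3531, 0.1257]
tcp_rot: [-0.147, 3.091, -0.041]
wrist_force: [0.3, -0.4, -1.8]
width: 0.294
```

```bash

python3 plan.py 0.591 0.063 0.13 169.1 30; python3 -c "
from h import *
snap('wrist','w5.png')"
```

```text
pos [ 0.4716 -0.3531  0.1257] phi -174.51 tilt 3.08 F [ 0.32 -0.35 -1.83] w 0.294 t 10.55 q6 -2.37
world d [0.1194 0.4161 0.0043] turn deg 16.39 n 15
0 [-0.0106, 0.0268, -0.0006] 0.0191
1 [-0.0101, 0.027, -0.0006] 0.0191
2 [-0.0095, 0.0272, -0.0006] 0.0191
3 [-0.009, 0.0274, -0.0007] 0.0191
4 [-0.0085, 0.0276, -0.0007] 0.0191
5 [-0.008, 0.0277, -0.0007] 0.0191
6 [-0.0074, 0.0279, -0.0007] 0.0191
7 [-0.0069, 0.028, -0.0008] 0.0191
8 [-0.0064, 0.0281, -0.0008] 0.0191
9 [-0.0058, 0.0283, -0.0008] 0.0191
10 [-0.0053, 0.0284, -0.0009] 0.0191
11 [-0.0048, 0.0285, -0.0009] 0.0191
12 [-0.0042, 0.0285, -0.0009] 0.0191
13 [-0.0037, 0.0286, -0.0009] 0.0191
14 [-0.0031, 0.0287, -0.001] 0.0191
```

View pics/w5.png

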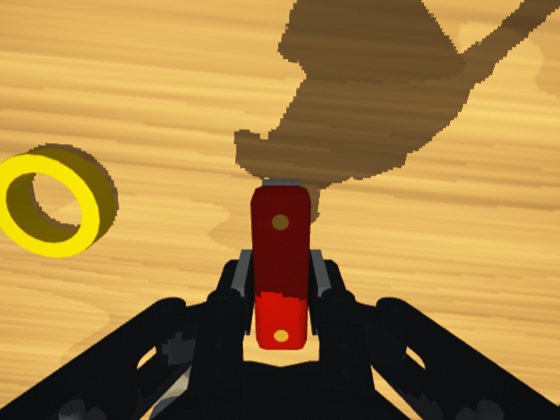

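Request:
servo_tool:
  moves:
    - [255, [-0.005, 0.014, 0], 0.01]
    - [255, [-0.01, 0.027, 0], 0.019]
    - [255, [-0.0095, 0.0272, 0], 0.019]
    - [255, [-0.009, 0.0274, 0], 0.019]
    - [255, [-0.0085, 0.0276, 0], 0.019]
    - [255, [-0.008, 0.0277, 0], 0.019]
    - [255, [-0.0074, 0.0279, 0], 0.019]
    - [255, [-0.0069, 0.028, 0], 0.019]

```text
time: 11.27
tool_pos: [0.5271, -0.1411, 0.1162]
tcp_rot: [0.101, 3.099, -0.035]
wrist_force: [0.5, -0.5, -1.3]
width: 0.297
```

```bash

python3 plan.py 0.591 0.063 0.13 169.1 30
```

```text
pos [ 0.5271 -0.1411  0.1162] phi 176.31 tilt 2.68 F [ 0.55 -0.45 -1.27] w 0.297 t 11.2667 q6 -1.8
world d [0.0639 0.2041 0.0138] turn deg 7.21 n 8
0 [-0.0064, 0.0259, -0.002] 0.0157
1 [-0.006, 0.026, -0.002] 0.0157
2 [-0.0056, 0.0261, -0.0021] 0.0157
3 [-0.0052, 0.0262, -0.0021] 0.0157
4 [-0.0047, 0.0263, -0.0021] 0.0157
5 [-0.0043, 0.0264, -0.0021] 0.0157
6 [-0.0039, 0.0264, -0.0021] 0.0157
7 [-0.0035, 0.0265, -0.0021] 0.0157
```

Request:
servo_tool:
  moves:
    - [255, [-0.0064, 0.026, -0.003], 0.0157]
    - [255, [-0.006, 0.026, -0.003], 0.0157]
    - [255, [-0.0056, 0.026, -0.003], 0.0157]
    - [255, [-0.0052, 0.026, -0.003], 0.0157]
    - [255, [-0.0047, 0.026, -0.003], 0.0157]
    - [255, [-0.0043, 0.026, -0.002], 0.0157]
    - [255, [-0.004, 0.022, -0.002], 0.0157]
    - [255, [-0.0035, 0.01, -0.002], 0.01]

```text
time: 11.93
tool_pos: [0.5823, 0.0555, 0.1248]
tcp_rot: [0.293, 3.103, -0.029]
wrist_force: [0.4, -0.8, -1.2]
width: 0.291
```

Request:
servo_tool:
  moves:
    - [255, [0, 0, 0], 0]
    - [255, [0, 0, 0], 0]
    - [255, [0, 0, 0], 0]
    - [255, [0, 0, 0], 0]
    - [255, [0, 0, 0], 0]
    - [255, [0, 0, 0], 0]
    - [255, [0, 0, 0], 0]
    - [255, [0, 0, 0], 0]

```text
time: 12.6
tool_pos: [0.5788, 0.0539, 0.12]
tcp_rot: [0.293, 3.11, -0.032]
wrist_force: [-0.2, 0.8, -1.5]
width: 0.29
```

```bash

python3 plan.py 0.589 0.063 0.06 169.1 30;  python3 - <<'E'
from m import *
for n in('wrist','top','side'):
    c=snap(n,n+'6.png');P=pts(c);I=c['pixels'].astype(int);r,g,b=I[...,0],I[...,1],I[...,2]
    near=(np.abs(P[...,0]-.59)<.12)&(np.abs(P[...,1]-.06)<.12)
    rect((r>80)&(g<70)&(b<70)&(r>2*g)&near,P,.07,.14)
E
```

```text
pos [0.5788 0.0539 0.12  ] phi 169.26 tilt 1.52 F [-0.2   0.84 -1.47] w 0.29 t 12.6 q6 -1.31
world d [ 0.0102  0.0091 -0.06  ] turn deg 0.16 n 3
0 [-0.0024, 0.004, 0.02] 0.0009
1 [-0.0024, 0.004, 0.02] 0.0009
2 [-0.0024, 0.004, 0.02] 0.0009
8551 c [629.9  28.2] s [ 68.5 197.9] a 55.7 z [0.1077 0.1114 0.113 ] mean [0.5722 0.0555 0.1108]
[[528.9000244140625, 55.70000076293945], [692.2999877929688, -55.900001525878906], [731.0, 0.699999988079071], [567.5, 112.30000305175781]]Traceback (most recent call last):
  File "<stdin>", line 5, in <module>
  File "m.py", line 6, in rect
    print(len(q),'c',np.round(c,1),'s',np.round(s,1),'a',round(a,1),'z',np.percentile(q[:,2],[5,50,95]).round(4),'mean',q.mean(0).round(4)); print(b.round(1).tolist())
                                                                        ~~~~~~~~~~~~~^^^^^^^^^^^^^^^^^^
    return _quantile_unchecked(
        a, q, axis, out, overwrite_input, method, keepdims, weights)
    return _ureduce(a,
                    func=_quantile_ureduce_func,
    ...<5 lines>...
                    overwrite_input=overwrite_input,
                    method=method)
    r = func(a, **kwargs)
    result = _quantile(arr,
                       quantiles=q,
    ...<2 lines>...
                       out=out,
                       weights=wgt)
    slices_having_nans = np.isnan(arr[-1, ...])
                                  ~~~^^^^^^^^^
IndexError: index -1 is out of bounds for axis 0 with size 0
```

View pics/wrist6.png

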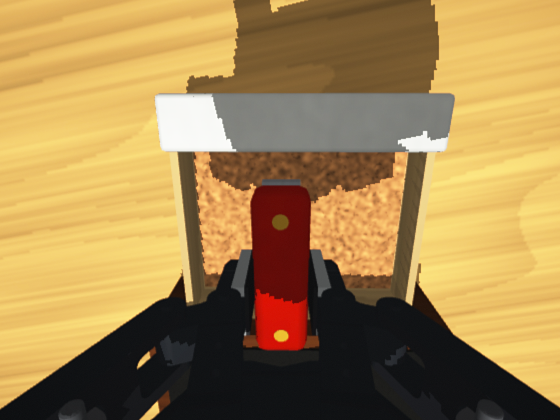

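The file is over the tray, aligned with it, with the white front at image rows 95–150. I'll descend.

Request:
servo_tool:
  moves:
    - [255, [-0.002, 0.003, 0.004], 0]
    - [255, [-0.002, 0.003, 0.008], 0]
    - [255, [-0.002, 0.002, 0.01], 0]
    - [255, [-0.001, 0.001, 0.01], 0]
    - [255, [-0.001, 0.001, 0.01], 0]
    - [255, [0, 0, 0.01], 0]
    - [255, [0, 0, 0.004], 0]
    - [255, [0, 0, 0.001], 0]

```text
time: 13.37
tool_pos: [0.5906, 0.0622, 0.0561]
tcp_rot: [0.292, 3.111, -0.032]
wrist_force: [-0.3, 0.2, -2.3]
width: 0.294
```

```bash

python3 plan.py 0.589 0.063 0.047 169.1 30;  python3 - <<'E'
from m import *
snap('side','s7.png')
snap('wrist','w7.png')
E
```

```text
pos [0.5906 0.0622 0.0561] phi 169.29 tilt 1.5 F [-0.33  0.2  -2.32] w 0.294 t 13.3667 q6 -1.29
world d [-0.0016  0.0008 -0.0091] turn deg 0.19 n 1
0 [0.0019, 0.0006, 0.0091] 0.0034
```

View pics/s7.png

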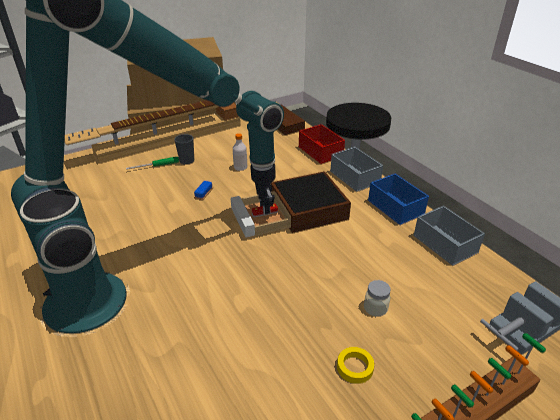

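View pics/w7.png

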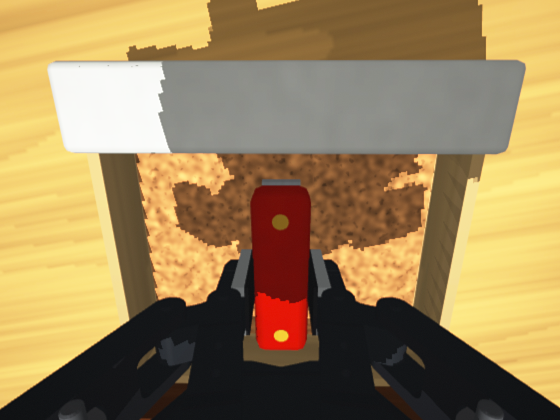

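The file is inside the tray, clear of every wall and about 9 mm above the floor. I'll lower it gently.

Request:
servo_tool:
  moves:
    - [255, [0, 0, 0.001], 0]
    - [255, [0, 0, 0.001], 0]
    - [255, [0, 0, 0.001], 0]
    - [255, [0, 0, 0.001], 0]
    - [255, [0, 0, 0.001], 0]
    - [255, [0, 0, 0.001], 0]
    - [255, [0, 0, 0.001], 0]
    - [255, [0, 0, 0], 0]

```text
time: 14.13
tool_pos: [0.5931, 0.062, 0.0524]
tcp_rot: [0.292, 3.105, -0.03]
wrist_force: [-0.7, -0.0, -2.0]
width: 0.291
```

Request:
servo_tool:
  moves:
    - [255, [0, 0, 0.001], 0]
    - [255, [0, 0, 0.001], 0]
    - [255, [0, 0, 0.0005], 0]
    - [255, [0, 0, 0.0005], 0]
    - [255, [0, 0, 0.0005], 0]
    - [255, [0, 0, 0], 0]
    - [255, [0, 0, 0], 0]
    - [255, [0, 0, 0], 0]

```text
time: 14.8
tool_pos: [0.5932, 0.0619, 0.0484]
tcp_rot: [0.292, 3.105, -0.03]
wrist_force: [-0.2, -0.5, -1.8]
width: 0.296
```

Request:
servo_tool:
  moves:
    - [255, [0, 0, 0.0005], 0]
    - [255, [0, 0, 0.0005], 0]
    - [255, [0, 0, 0.0005], 0]
    - [255, [0, 0, 0.0005], 0]
    - [255, [0, 0, 0.0005], 0]
    - [255, [0, 0, 0], 0]
    - [255, [0, 0, 0], 0]
    - [255, [0, 0, 0], 0]

```text
time: 15.47
tool_pos: [0.5936, 0.0619, 0.0467]
tcp_rot: [0.292, 3.104, -0.03]
wrist_force: [0.1, 0.5, -1.7]
width: 0.298
```

Request:
servo_tool:
  moves:
    - [255, [0, 0, 0.0006], 0]
    - [255, [0, 0, 0.0006], 0]
    - [255, [0, 0, 0], 0]
    - [160, [0, 0, 0], 0]
    - [130, [0, 0, 0], 0]
    - [110, [0, 0, 0], 0]
    - [110, [0, 0, 0], 0]
    - [110, [0, 0, 0], 0]

```text
time: 16.13
tool_pos: [0.5951, 0.0619, 0.0466]
tcp_rot: [0.292, 3.101, -0.029]
wrist_force: [0.5, 0.1, -0.4]
width: 0.568
```

Request:
servo_tool:
  moves:
    - [110, [0, 0, 0], 0]
    - [110, [0, 0, -0.003], 0]
    - [110, [0, 0, -0.008], 0]
    - [110, [0, 0, -0.015], 0]
    - [110, [0, 0, -0.015], 0]
    - [110, [0, 0, -0.015], 0]
    - [110, [0, 0, -0.015], 0]
    - [110, [0, 0, 0], 0]

```text
time: 16.8
tool_pos: [0.5922, 0.0634, 0.1215]
tcp_rot: [0.292, 3.104, -0.03]
wrist_force: [0.4, -0.1, 0.2]
width: 0.568
```

```bash

python3 plan.py 0.44 0.092 0.12 169.1 25;  python3 - <<'E'
from m import *
c=snap('wrist','w8.png');P=pts(c);I=c['pixels'].astype(int);r,g,b=I[...,0],I[...,1],I[...,2]
near=(np.abs(P[...,0]-.59)<.12)&(np.abs(P[...,1]-.06)<.06)
rect((r>80)&(g<50)&(b<50)&(r>2.5*g)&near,P,.03,.05)
E
```

```text
pos [0.5922 0.0634 0.1215] phi 169.26 tilt 1.74 F [ 0.39 -0.14  0.2 ] w 0.568 t 16.8 q6 -1.29
world d [-0.1522  0.0286 -0.0015] turn deg 0.16 n 7
0 [0.0221, -0.0, -0.0003] 0.0004
1 [0.0221, -0.0001, -0.0003] 0.0004
2 [0.0221, -0.0001, -0.0003] 0.0004
3 [0.0221, -0.0001, -0.0003] 0.0004
4 [0.0221, -0.0001, -0.0003] 0.0004
5 [0.0221, -0.0001, -0.0003] 0.0004
6 [0.0221, -0.0001, -0.0003] 0.0004
3907 c [593.1  62.2] s [25.6 83.1] a 80.2 z [0.0342 0.0371 0.0383] mean [0.5894 0.063  0.0368]
[[550.0, 56.70000076293945], [631.7999877929688, 42.5], [636.2000122070312, 67.80000305175781], [554.4000244140625, 81.9000015258789]]
```

View pics/w8.png

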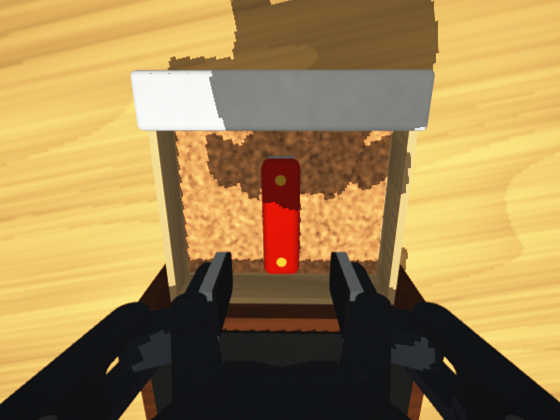

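The file lies flat and centred in the tray. Its top is at z = 0.038, as expected. Next I'll back out in front and lower to push.

Request:
servo_tool:
  moves:
    - [200, [0.015, 0, 0], 0]
    - [255, [0.024, 0, 0], 0]
    - [255, [0.024, 0, 0], 0]
    - [255, [0.024, 0, 0], 0]
    - [255, [0.024, 0, 0], 0]
    - [255, [0.022, 0, 0], 0]
    - [255, [0.015, 0, 0], 0]
    - [255, [0, 0, 0], 0]

```text
time: 17.52
tool_pos: [0.4377, 0.0906, 0.1105]
tcp_rot: [0.295, 3.11, -0.033]
wrist_force: [0.0, -0.0, -0.0]
width: -0.003
```

```bash

python3 plan.py 0.44 0.092 0.056 169.1 10
```

```text
pos [0.4377 0.0906 0.1105] phi 169.17 tilt 1.55 F [ 0.04 -0.   -0.04] w -0.003 t 17.5167 q6 -1.2
world d [ 0.0023  0.0014 -0.0545] turn deg 0.07 n 6
0 [-0.0002, 0.0005, 0.0091] 0.0002
1 [-0.0002, 0.0005, 0.0091] 0.0002
2 [-0.0002, 0.0005, 0.0091] 0.0002
3 [-0.0002, 0.0005, 0.0091] 0.0002
4 [-0.0002, 0.0005, 0.0091] 0.0002
5 [-0.0002, 0.0005, 0.0091] 0.0002
```

Request:
servo_tool:
  moves:
    - [255, [0, 0.001, 0.006], 0]
    - [255, [0, 0.001, 0.009], 0]
    - [255, [0, 0, 0.01], 0]
    - [255, [0, 0, 0.01], 0]
    - [255, [0, 0, 0.009], 0]
    - [255, [0, 0, 0.006], 0]
    - [255, [0, 0, 0.002], 0]
    - [255, [0, 0, 0], 0]

```text
time: 18.18
tool_pos: [0.4422, 0.0908, 0.0506]
tcp_rot: [0.296, 3.111, -0.034]
wrist_force: [0.3, -0.1, 0.3]
width: -0.0
```

Request:
servo_tool:
  moves:
    - [255, [-0.004, 0, 0], 0]
    - [255, [-0.006, 0, 0], 0]
    - [255, [-0.007, 0, 0], 0]
    - [255, [-0.007, 0, 0], 0]
    - [255, [-0.006, 0, 0], 0]
    - [255, [-0.003, 0, 0], 0]
    - [255, [-0.0015, 0, 0], 0]
    - [255, [-0.0015, 0, 0], 0]

```text
time: 18.85
tool_pos: [0.4847, 0.0833, 0.0534]
tcp_rot: [0.297, 3.106, -0.032]
wrist_force: [0.1, -0.1, -0.5]
width: 0.001
```

```bash

python3 plan.py 0.6185 0.058 0.056 169.1 10
```

```text
pos [0.4847 0.0833 0.0534] phi 169.1 tilt 1.72 F [ 0.1  -0.14 -0.47] w 0.001 t 18.85 q6 -1.22
world d [ 0.1338 -0.0253  0.0026] turn deg 0.0 n 14
0 [-0.0097, 0.0, 0.0] 0.0
1 [-0.0097, 0.0, 0.0] 0.0
2 [-0.0097, 0.0, 0.0] 0.0
3 [-0.0097, 0.0, 0.0] 0.0
4 [-0.0097, 0.0, 0.0] 0.0
5 [-0.0097, 0.0, 0.0] 0.0
6 [-0.0097, 0.0, 0.0] 0.0
7 [-0.0097, 0.0, 0.0] 0.0
8 [-0.0097, 0.0, 0.0] 0.0
9 [-0.0097, 0.0, 0.0] 0.0
10 [-0.0097, 0.0, 0.0] 0.0
11 [-0.0097, 0.0, 0.0] 0.0
12 [-0.0097, 0.0, 0.0] 0.0
13 [-0.0097, 0.0, 0.0] 0.0
```

Request:
servo_tool:
  moves:
    - [255, [-0.0015, 0, 0], 0]
    - [255, [-0.0015, 0, 0], 0]
    - [255, [-0.0015, 0, 0], 0]
    - [255, [-0.0015, 0, 0], 0]
    - [255, [-0.0015, 0, 0], 0]
    - [255, [-0.002, 0, 0], 0]
    - [255, [-0.002, 0, 0], 0]
    - [255, [-0.002, 0, 0], 0]

```text
time: 19.52
tool_pos: [0.4946, 0.081, 0.0527]
tcp_rot: [0.298, 3.114, -0.033]
wrist_force: [-1.6, 0.3, 1.9]
width: -0.005
```

Request:
servo_tool:
  moves:
    - [255, [-0.002, 0, 0], 0]
    - [255, [-0.0025, 0, 0], 0]
    - [255, [-0.0025, 0, 0], 0]
    - [255, [-0.003, 0, 0], 0]
    - [255, [-0.003, 0, 0], 0]
    - [255, [-0.003, 0, 0], 0]
    - [255, [-0.003, 0, 0], 0]
    - [255, [-0.003, 0, 0], 0]

```text
time: 20.18
tool_pos: [0.5172, 0.0767, 0.0526]
tcp_rot: [0.298, 3.117, -0.033]
wrist_force: [-3.6, 1.0, 2.3]
width: -0.0
```

Request:
servo_tool:
  moves:
    - [255, [-0.0035, 0, 0], 0]
    - [255, [-0.004, 0, 0], 0]
    - [255, [-0.004, 0, 0], 0]
    - [255, [-0.004, 0, 0], 0]
    - [255, [-0.004, 0, 0], 0]
    - [255, [-0.004, 0, 0], 0]
    - [255, [-0.004, 0, 0], 0]
    - [255, [-0.004, 0, 0], 0]

```text
time: 20.85
tool_pos: [0.5506, 0.0704, 0.0526]
tcp_rot: [0.299, 3.119, -0.032]
wrist_force: [-4.6, 2.4, 2.4]
width: 0.002
```

Request:
servo_tool:
  moves:
    - [255, [-0.004, 0, 0], 0]
    - [255, [-0.004, 0, 0], 0]
    - [255, [-0.004, 0, 0], 0]
    - [255, [-0.004, 0, 0], 0]
    - [255, [-0.0035, 0, 0], 0]
    - [255, [-0.003, 0, 0], 0]
    - [255, [-0.0025, 0, 0], 0]
    - [255, [-0.002, 0, 0], 0]

```text
time: 21.52
tool_pos: [0.5803, 0.0647, 0.0526]
tcp_rot: [0.299, 3.119, -0.032]
wrist_force: [-3.9, 2.5, 2.3]
width: -0.001
```

Request:
servo_tool:
  moves:
    - [255, [-0.002, 0, 0], 0]
    - [255, [-0.002, 0, 0], 0]
    - [255, [-0.002, 0, 0], 0]
    - [255, [-0.002, 0, 0], 0]
    - [255, [-0.002, 0, 0], 0]
    - [255, [-0.002, 0, 0], 0]
    - [255, [-0.002, 0, 0], 0]
    - [255, [-0.002, 0, 0], 0]

```text
time: 22.18
tool_pos: [0.5957, 0.0618, 0.0526]
tcp_rot: [0.299, 3.123, -0.032]
wrist_force: [-5.6, 3.1, 3.8]
width: 0.002
```

Request:
servo_tool:
  moves:
    - [255, [-0.002, 0, 0], 0]
    - [255, [-0.002, 0, 0], 0]
    - [255, [-0.002, 0, 0], 0]
    - [255, [-0.002, 0, 0], 0]
    - [255, [-0.0015, 0, 0], 0]
    - [255, [-0.0015, 0, 0], 0]
    - [255, [-0.0015, 0, 0], 0]
    - [255, [-0.0015, 0, 0], 0]

```text
time: 22.85
tool_pos: [0.605, 0.0601, 0.0528]
tcp_rot: [-0.299, -3.119, 0.032]
wrist_force: [-6.3, 2.3, 5.2]
width: -0.005
```

Request:
servo_tool:
  moves:
    - [255, [-0.002, 0, 0], 0]
    - [255, [-0.002, 0, 0], 0]
    - [255, [-0.002, 0, 0], 0]
    - [255, [-0.002, 0, 0], 0]
    - [255, [-0.0015, 0, 0], 0]
    - [255, [-0.0015, 0, 0], 0]
    - [255, [-0.0015, 0, 0], 0]
    - [255, [-0.0015, 0, 0], 0]

```text
time: 23.52
tool_pos: [0.6147, 0.0582, 0.0529]
tcp_rot: [-0.296, -3.108, 0.033]
wrist_force: [-4.1, 1.9, 3.7]
width: -0.002
```

Request:
servo_tool:
  moves:
    - [255, [-0.0015, 0, 0], 0]
    - [255, [-0.0015, 0, 0], 0]
    - [255, [-0.0015, 0, 0], 0]
    - [255, [-0.0015, 0, 0], 0]
    - [255, [-0.0015, 0, 0], 0]
    - [255, [-0.0015, 0, 0], 0]
    - [255, [-0.0015, 0, 0], 0]
    - [255, [-0.0015, 0, 0], 0]

```text
time: 24.18
tool_pos: [0.621, 0.057, 0.0529]
tcp_rot: [-0.296, -3.092, 0.033]
wrist_force: [-9.2, 3.4, 7.1]
width: 0.003
```

Request:
servo_tool:
  moves:
    - [255, [-0.0018, 0, 0], 0]
    - [255, [-0.0018, 0, 0], 0]
    - [255, [-0.0018, 0, 0], 0]
    - [255, [-0.0018, 0, 0], 0]
    - [255, [-0.0018, 0, 0], 0]
    - [255, [-0.0018, 0, 0], 0]
    - [255, [-0.0018, 0, 0], 0]
    - [255, [-0.0018, 0, 0], 0]

```text
time: 24.85
tool_pos: [0.621, 0.057, 0.0532]
tcp_rot: [-0.293, -3.058, 0.033]
wrist_force: [-10.1, 3.8, 7.8]
width: -0.005
```

Firm stop: no further travel at about 11 N. I'm backing off slowly.

Request:
servo_tool:
  moves:
    - [255, [0.001, 0, 0], 0]
    - [255, [0.003, 0, 0], 0]
    - [255, [0.003, 0, 0], 0]
    - [255, [0.003, 0, 0], 0]
    - [255, [0.003, 0, 0], 0]
    - [255, [0.003, 0, 0], 0]
    - [255, [0.003, 0, 0], 0]
    - [255, [0.003, 0, 0], 0]

```text
time: 25.52
tool_pos: [0.601, 0.0603, 0.0545]
tcp_rot: [-0.293, -3.065, 0.035]
wrist_force: [0.9, -0.2, -0.5]
width: 0.002
```

Request:
servo_tool:
  moves:
    - [255, [0.005, 0, 0], 0]
    - [255, [0.007, 0, 0], 0]
    - [255, [0.01, 0, 0], 0]
    - [255, [0.01, 0, 0], 0]
    - [255, [0.01, 0, 0], 0]
    - [255, [0.005, 0, 0], 0]
    - [255, [0, 0, 0], 0]
    - [255, [0, 0, 0], 0]

```text
time: 26.18
tool_pos: [0.5503, 0.0696, 0.0587]
tcp_rot: [-0.293, -3.069, 0.036]
wrist_force: [0.7, -0.3, -0.4]
width: 0.0
```

```bash

python3 - <<'E'
from m import *
c=snap('side','s9.png')
c=snap('top','t9.png');P=pts(c);I=c['pixels'].astype(int)
w=(I.min(-1)>110)&(I.max(-1)-I.min(-1)<50)&(np.abs(P[...,1]-.05)<.14)&(P[...,0]>.45)&(P[...,0]<.72)
rect(w,P,.05,.065)
E
```

```text
86 c [619.1  -5.9] s [37.4 24.8] a 77.0 z [0.0519 0.0565 0.0608] mean [ 0.6193 -0.0061  0.0564]
[[602.7999877929688, -21.299999237060547], [626.9000244140625, -26.799999237060547], [635.2999877929688, 9.600000381469727], [611.2000122070312, 15.100000381469727]]
```

View pics/s9.png

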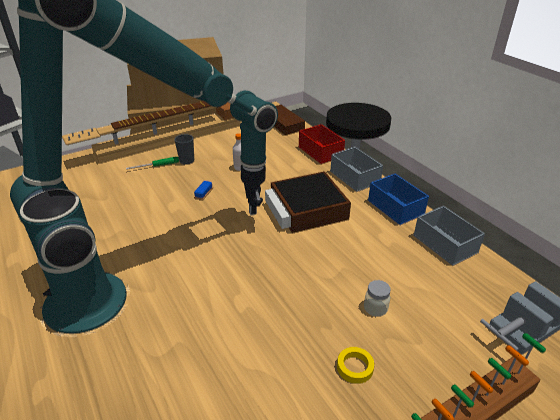

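View pics/t9.png

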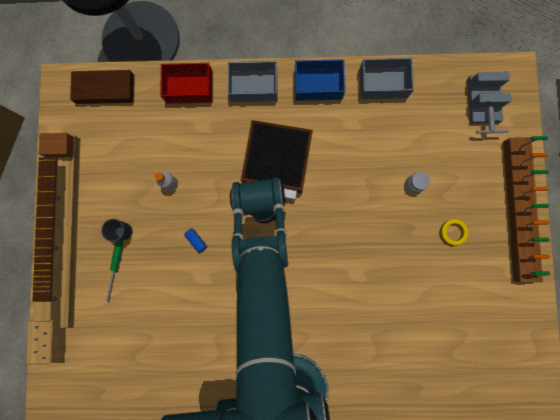

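The drawer front is back at its original latched position, with the corner at (603,-21) against (604,-21) before. I'll retreat a little more and recheck.

Request:
servo_tool:
  moves:
    - [255, [0.01, 0, -0.005], 0]
    - [255, [0.015, 0, -0.01], 0]
    - [255, [0.02, 0, -0.01], 0]
    - [255, [0.02, 0, -0.01], 0]
    - [255, [0.02, 0, -0.01], 0]
    - [255, [0.01, 0, 0], 0]
    - [255, [0, 0, 0], 0]
    - [255, [0, 0, 0], 0]

```text
time: 26.95
tool_pos: [0.4575, 0.0891, 0.1119]
tcp_rot: [-0.296, -3.071, 0.035]
wrist_force: [0.7, -0.4, 0.4]
width: -0.006
```

```bash

python3 - <<'E'
from m import *
for n in('side','top'):
    c=snap(n,n+'10.png');P=pts(c);I=c['pixels'].astype(int)
    w=(I.min(-1)>110)&(I.max(-1)-I.min(-1)<50)&(np.abs(P[...,1]-.05)<.14)&(P[...,0]>.45)&(P[...,0]<.72)
    rect(w,P,.05,.065)
print(bot.finish_job())
E
```

```text
251 c [632.9  59. ] s [173.1  29.6] a 80.0 z [0.0525 0.0559 0.0586] mean [0.6308 0.0501 0.0557]
[[603.2999877929688, -23.700000762939453], [632.4000244140625, -28.799999237060547], [662.5999755859375, 141.60000610351562], [633.5, 146.8000030517578]]
380 c [631.1  56.2] s [161.9  25.3] a 79.3 z [0.052  0.0565 0.0612] mean [0.631  0.0567 0.0565]
[[603.7000122070312, -21.0], [628.5, -25.700000762939453], [658.5, 133.39999389648438], [633.7000122070312, 138.10000610351562]]
the job is handed in; nothing more can be done
None
```

The file is in the drawer and the drawer is latched shut; I handed the job in at about 27 s of the 72 s limit.

- **Opening:** I pressed the drawer front until the firm stop, about 12 mm in with roughly 10 N read at the wrist. The drawer then sprang fully out.
- **Placing:** I laid the file flat in the tray, about 2 mm from the floor's centre. Its top was at 38 mm, as expected. The gripper was fully off the file before I backed away.
- **Closing:** I pushed the drawer back to the stop at about 11 N and backed off slowly.
- **Last checks:** In both the top and side views the drawer front was within about 1 mm of its original latched position. It stayed there untouched for about a second. In the last pictures I viewed, just before that, the other things on the bench looked where they had been; I did not measure them.
- **Not checked:** I could not see the file once the drawer was shut. The forces are readings at the end of each move, so brief peaks in between were not seen.
- **Disagreed:** The gripper picked up a small tilt of 1–5° along the way. It did not affect the grasp or the placing.

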